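Hold a stamp block home in the register corner

ROBOT

A 7-joint arm with a two-finger parallel gripper is mounted at the origin on a cart in front of the work surface, level with it; the furniture and walls round the work are solid. World frame = base frame: x ahead of the robot, y to its left, z up, the work surface at z = 0. Lengths are in m, angles in rad, forces in N, time in s.
With the tool pointing down it reaches from about 0.35 to 0.9 m from the base axis. Payload 8.1 kg.
Tool frame: the origin (TCP) lies at the very end of the fingers, on their centre line; the grasp point (between the pads) lies 19 mm behind it; z points along the fingers, y is the line along which they close (so a half turn about z gives the same grasp; the last joint's range is limited). The gripper opens to 85 mm and grips with 20 to 120 N. Pads are 22 mm wide; open, the fingers measure 114 mm over their backs; the gripper's body (76 mm by 85 mm) begins 54 mm behind the grasp point. The pads swing forward as they close: fully open they stand 13 mm farther back than shut.
Start: joints at [-0.103, 0.434, 0.025, 1.573, -0.012, 1.134, -0.075], TCP at [0.625, -0, 0.231] pointing down, gripper open.
Joint ranges: [-2.62, 2.62], [-0.44, 2.09], [-1.27, 1.32], [0.08, 2.57], [-1.32, 4.46], [0.12, 2], [-2.74, 2.74]. Speed limits (rad/s): [2.22, 2.22, 3.01, 3.01, 3.14, 3.14, 3.14].

INTERFACE

Orientations are given as a 3x3 rotation matrix whose columns are the frame's x, y, z axes.
In Python, from rig import * gives the robot as it stands.
- The arm moves only by the tool carry_out, never from a script. Its argument "deltas" is a list of rows, each an object of numbers: "fingers": the gripper command: -1 is shut, 1 is fully open, values between are in proportion; "x", "y", "z": the shift along the world's x, y, z in cm; "rx", "ry", "rz": the turn, a rotation vector about the world's x, y, z in degrees. In form: [{"fingers": .., "x": .., "y": .., "z": .., "rx": .., "ry": .., "rz": ..}, ...]. A call has 1 to 10 rows; each row shifts and turns the commanded pose from where the row before left it; what a row does not reach is not made up. A row lasts 1/12 s, in which the tool goes at most 41.7 mm and 7.16 degrees, less where a joint would pass 70% of its speed; a pose out of reach is approached as far as the arm can. A call with a gripper value outside its range is refused whole. The fingers move at their own pace and stop on an object; "force" is the grip in N (left out, the last holds). Time passes only in rows, so rows that do not move let the fingers close. It gives the time, the measured TCP pose, the force, the opening and the grip force at its end, in the units of the state.
- state(): the state, without advancing time (a new reading comes with each control period).
- read_camera(name): name is "scene" or "side" or "wrist"; returns (picture, depth): 480x640x3 uint8, red, green, blue; 480x640 float32, m along the optical axis (not along the pixel's ray), 0 where there is no reading.
- camera_model(name): a dict with "K" (3x3 intrinsics, pixels), "eye" and "attitude" of the camera in the world. Camera axes: x right, y down, z forward; pixel columns grow to the right and rows downward; lengths in m; the calibration is good to about 2 mm. A picture is of the moment at which its call begins: read the wrist's pose just before it. camera_model takes no time and is no camera call; for the wrist camera it gives the pose at the moment of the call.
- sign_off(): hands the job in; it is judged then, once.
The state is a dict: "clock": time; "joints": joint angles; "joint_vel": joint speeds; "tau": joint torques, N m; "ee_pos": TCP position; "ee_rot": TCP orientation; "force": force on the tool from outside, world axes, zero at the start; "moment": the same for the moment, N m; "finger_gap": finger opening in m; "grip_force": force on a finger pad.
Only numpy, scipy, OpenCV 4.12 (cv2) and the standard library are available. Lean on these libraries where they do the work, as an engineer would, in place of code of your own. Each camera call takes 0.05 s, during which the arm holds its last target. There are 200 camera calls.

TASK

Swing the folded end fence of the plywood jig fully upright, then lay the wooden stamp block flat on the jig's board, its grip bar running along the fixed side fence, and push it home into the corner so that it touches both fences squarely. Finish while still holding the block, pressing it firmly against both fences at once; leave the jar, the cup and the water glass where they are.

Things in the scene. Friction and masses are not known exactly. Their poses are not given: they have to be found in the camera images.
- jig: Plywood register jig, fixed to the desk: a board 200 (x) x 190 (y) x 12 mm on 7 mm feet, so that its top is 19 mm above the desk; origin under the board's centre, on the desk. At zero yaw its x axis points away from the robot. The fixed side fence stands along its +y side, the folding end fence at its +x (far) end; the other two sides are open.
- corner (a point): The register corner: the point on the board's top (19 mm above the desk) where the inner face of the side fence meets the inner face of the end fence when that is upright; 77 mm in x and 75 mm in y from the jig's origin. Same axes as the jig: the end fence's inner face is the plane x = 0 of this frame, the side fence's is the plane y = 0, the free area is at negative x and y.
- side_fence: Fixed aluminium fence along the jig's +y side: 176 mm long (jig x) x 12 mm thick, 26 mm high above the board. Origin at the middle of the foot of its inner face (the face towards jig -y), 87 mm in -x from the corner. The block rubs on board and fences (friction about 0.6 to 1): bear down little while sliding it, as a side push under 10 N may be lost to rubbing.
- fold_edge (a point): Middle of the free edge of the folding end fence, an aluminium plate 130 mm long (jig y) x 6 mm thick whose top is 27 mm above the board when upright. 23 mm from the hinge pin, which lies 4 mm above the board, 3 mm in +x from the corner, its middle 77 mm in -y from the corner.
- fold_fence (a joint): Hinge of the folding end fence, along jig y: 0 = upright against its stop, positive = leaning inward over the board (towards jig -x). It starts leaning in by 0.4 to 0.75 rad; a light friction (0.025 N m) keeps it where it is left. To raise it, push its free edge towards jig +x with the closed fingers from the board's side, rising with the edge as it swings up (along its arc): a finger that only goes level rubs on the edge and jams.
- block_center (a point): Centre of the loose wooden stamp block (half-way up, 32 mm above its underside), 0.2 to 0.33 kg. Base 90 (x) x 70 (y) x 30 mm high with a thin dark rubber face underneath; on top a centred dark grip bar 70 long (x) x 24 wide (y) x 34 mm high, total height 64 mm. It stands on its rubber face; the bar is pinched across its 24 mm width. The same either way round by half a turn. When home, this point is 45 mm in -x and 35 mm in -y from the corner, 32 mm above the board.
- jar: Bystander: small lidded glaze jar, 49 mm wide, 56 mm high; origin under its centre.
- cup: Bystander: unglazed cup, 68 mm wide, 60 mm high; origin under its centre.
- water_glass: Bystander: clear glass, 81 mm wide, 91 mm high; origin under its centre.

How it is judged:
On the way, in this order (a step that is already met when the one before it is completed fails the run):
1. the end fence stands upright (value of joint fold_fence below 0.06 rad), for 0.2 s.
2. the block lies on the board with the end fence upright (z of block_center in the frame of corner between 0.027 and 0.036 m and x of block_center in the frame of corner between -0.14 and -0.04 m and y of block_center in the frame of corner between -0.14 and -0.03 m and angle between block_center's own z axis and vertical below 0.06 rad and value of joint fold_fence below 0.06 rad), for 0.1 s.
At the end, for the whole second after the job is handed in: End fence within 0.06 rad of upright; block flat on the board (4 mm, 0.06 rad), bar along the side fence within 0.06 rad, centre within 4 mm of home in x and y, pressing each fence with over 2 N at once, the fingers still on it with over 2 N (z of block_center in the frame of corner between 0.027 and 0.036 m and value of joint fold_fence below 0.06 rad and x of block_center in the frame of corner between -0.049 and -0.041 m and y of block_center in the frame of corner between -0.039 and -0.031 m and angle between the x axis of block_center and the x axis of jig, either way round below 0.06 rad and angle between block_center's own z axis and vertical below 0.06 rad and contact force between block and fold_fence above 2 N and contact force between block and side_fence above 2 N and contact force between the fingers and block above 2 N); the arm keeps its last pose, push and grip.
It fails at once if the jar was moved more than 2 cm (distance of jar from where it was at the start of the episode above 0.02 m).
It fails at once if the cup was moved more than 2 cm (distance of cup from where it was at the start of the episode above 0.02 m).
It fails at once if the water glass was moved more than 2 cm (distance of water_glass from where it was at the start of the episode above 0.02 m).
It also fails if it takes over 64 s, if anything falls off the work surface, if the arm or the gripper's body presses on something with over 40 N, if the wrist force passes 120 N, or if a joint passes its speed limit or range.

## Working session

There is one attempt and no reset: what is moved stays moved. The work goes in short steps, Python scripts to look and compute and a tool call to move; the robot and the scene stay as the last step left them, time stands still between calls to the robot, and variables do not carry over. Pictures are saved under pics/ and viewed, at most 10 in all, crops included, and the job is handed in when it is done.

Besides the shell and the picture viewer there is one more tool, called after "Request:" as a command line: name --argument value ..., lists and objects as JSON in quotes. carry_out: Moves the arm, as the interface text tells. Its arguments: {"type":"object","properties":{"deltas":{"type":"array"},"force":{"type":"number"}},"required":["deltas"]}

```bash
mkdir -p pics; ls; cat > h.py <<'E'
from rig import *
import numpy as np, cv2
def shot(n):
    m=camera_model(n); p,d=read_camera(n); return m,p,d
def world(m,d):
    K=np.array(m["K"]); v,u=np.indices(d.shape)
    c=np.stack([(u-K[0,2])/K[0,0]*d,(v-K[1,2])/K[1,1]*d,d],-1)
    return c@np.array(m["attitude"]).T+np.array(m["eye"])
E
python3 - <<'E'
from h import *
for n in("scene","side"):
    m,p,d=shot(n); cv2.imwrite(f"pics/{n}0.png",p[:,:,::-1]); np.savez(f"{n}0.npz",p=p,d=d,w=world(m,d))
    print(n,m)
print(state())
E
```

```text
pics
scene {'K': array([[564.82369689,   0.        , 319.3674592 ],
       [  0.        , 564.82369689, 241.27810466],
       [  0.        ,   0.        ,   1.        ]]), 'eye': array([-0.429992  ,  0.55088706,  1.08123128]), 'attitude': array([[-0.54407723, -0.5672442 ,  0.61823457],
       [-0.8389127 ,  0.35519178, -0.4123885 ],
       [ 0.01433314, -0.74301602, -0.66912013]])}
side {'K': array([[443.03859789,   0.        , 315.52722139],
       [  0.        , 443.03859789, 231.28478445],
       [  0.        ,   0.        ,   1.        ]]), 'eye': array([ 0.52956313, -1.01319077,  0.74107925]), 'attitude': array([[ 0.99978612,  0.01393518, -0.01528121],
       [ 0.02054991, -0.58632932,  0.8098121 ],
       [ 0.00232506, -0.80995293, -0.58649028]])}
{'clock': 0.1, 'joints': array([-0.10259009,  0.43515237,  0.02500085,  1.5740259 , -0.0115991 ,
        1.13400776, -0.07510847]), 'joint_vel': array([ 0.0003405 , -0.00365199, -0.00075803, -0.00201524, -0.00052311,
        0.00039246,  0.00034504]), 'tau': array([ 3.05215610e-03, -6.71761894e+01,  1.02813520e+00, -3.16906106e+01,
        1.58212596e-02,  7.24380094e-03, -3.14591728e-05]), 'ee_pos': array([ 6.24533522e-01, -7.60907822e-05,  2.30597694e-01]), 'ee_rot': array([[ 1.12249317e-04,  9.99998955e-01, -1.44117830e-03],
       [ 9.99999983e-01, -1.12456381e-04, -1.43596676e-04],
       [-1.43758595e-04, -1.44116216e-03, -9.99998951e-01]]), 'force': array([-0.28415373,  0.41403878,  0.10483492]), 'moment': array([-0.02807283, -0.0051245 , -0.06598355]), 'grip_force': 0.0, 'finger_gap': 0.08572636230312194}
```

View pics/scene0.png

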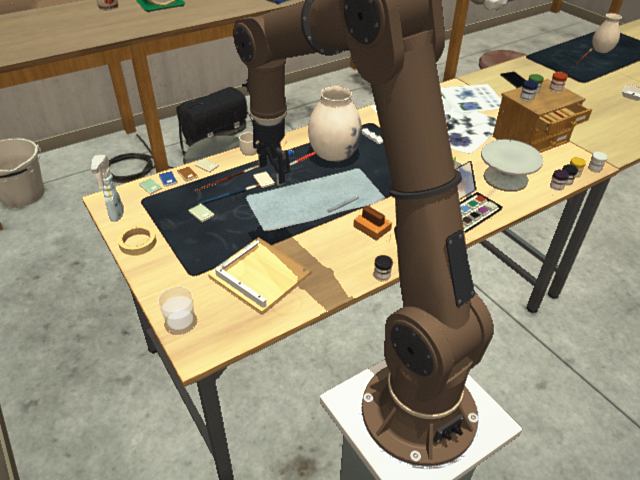

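View pics/side0.png

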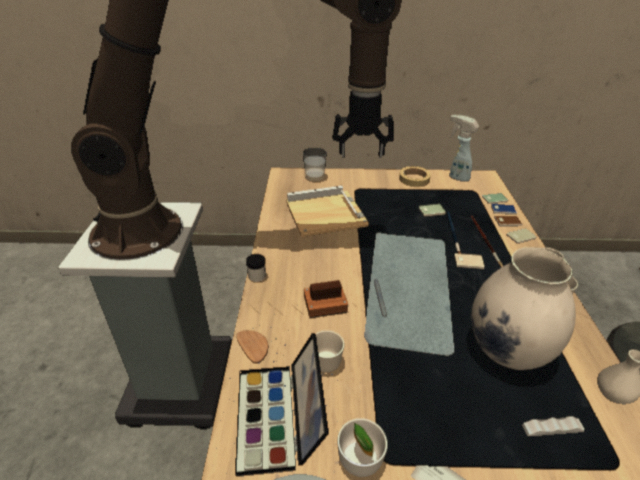

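The scene view shows the jig at (262,272), with its side fence at (240,282) and the fold fence towards (285,255). The block is at (373,222), the jar at (383,267) and the glass at (178,308). In the side view the jig is at (327,210), the block at (326,298), the cup at (327,350), the jar at (256,268) and the glass at (315,163).

```bash
python3 - <<'E'
from h import *
def rect(P,lab):
    r=cv2.minAreaRect((P[:,:2]*1000).astype(np.float32)); print(lab,len(P),np.round(r[0],1),np.round(r[1],1),round(r[2],2),"med z",np.round(np.median(P[:,2])*1000,1), "corners",np.round(cv2.boxPoints(r)).tolist())
for n,boxes in(("scene",dict(jig=(205,235,315,315),block=(350,200,395,242),jar=(370,250,398,285),glass=(158,285,198,335))),
             ("side",dict(jig=(280,182,372,240),block=(300,275,352,320),cup=(308,328,348,376),jar=(244,252,270,284),glass=(298,146,330,184)))):
    z=np.load(n+"0.npz"); w=z["w"]; d=z["d"]; p=z["p"]
    for k,(a,b,c,e) in boxes.items():
        s=w[b:e,a:c].reshape(-1,3); s=s[(d[b:e,a:c].ravel()>0)]
        s=s[(s[:,2]>.012)&(s[:,2]<.12)]
        if k=="jig":
            for lo,hi in((.012,.025),(.03,.055),(.012,.055)):
                q=s[(s[:,2]>lo)&(s[:,2]<hi)]; rect(q,f"{n} jig {lo}-{hi}")
            hi=s[s[:,2]>.042]; print("highest",np.round(s[:,2].max(),4))
        elif k=="block":
            rect(s[(s[:,2]>.022)&(s[:,2]<.035)],n+" blk base"); rect(s[s[:,2]>.057],n+" bar top"); rect(s,n+" blk all")
        else:
            rect(s,n+" "+k); print("  zmax",s[:,2].max() if len(s) else 0)
E
python3 - <<'E'
import cv2
a=cv2.imread('pics/scene0.png')[225:325,195:325]; b=cv2.imread('pics/side0.png')[175:250,270:380]
a=cv2.resize(a,(520,400),interpolation=cv2.INTER_CUBIC)[:300]; a2=cv2.resize(cv2.imread('pics/scene0.png')[225:325,195:325],(390,300),interpolation=cv2.INTER_CUBIC); b=cv2.resize(b,(400,300),interpolation=cv2.INTER_CUBIC)
cv2.imwrite('pics/crop.png',cv2.hconcat([a2,b]))
E
```

```text
scene jig 0.012-0.025 3305 [535.3  94.9] [206.3 195.4] 16.9 med z 17.4 corners [[408.0, 158.0], [465.0, -29.0], [662.0, 31.0], [606.0, 218.0]]
scene jig 0.03-0.055 512 [542.8 152.5] [120.2 224.7] 66.21 med z 41.3 corners [[416.0, 143.0], [621.0, 52.0], [670.0, 162.0], [464.0, 253.0]]
scene jig 0.012-0.055 3918 [535.2  94.9] [206.3 195.4] 16.9 med z 18.0 corners [[408.0, 158.0], [465.0, -29.0], [662.0, 31.0], [606.0, 218.0]]
highest 0.0497
scene blk base 321 [ 566.5 -266.6] [161.8  75.9] 15.3 med z 28.4 corners [[478.0, -251.0], [499.0, -325.0], [655.0, -282.0], [635.0, -209.0]]
scene bar top 141 [ 533.9 -277.1] [72.3 30.6] 14.82 med z 62.1 corners [[495.0, -272.0], [503.0, -301.0], [573.0, -283.0], [565.0, -253.0]]
scene blk all 710 [ 572.3 -271.6] [172.4  82. ] 8.18 med z 30.8 corners [[481.0, -243.0], [493.0, -324.0], [663.0, -300.0], [652.0, -219.0]]
scene jar 368 [ 364.6 -181.8] [48.2 49.2] 36.01 med z 50.9 corners [[331.0, -176.0], [360.0, -216.0], [399.0, -188.0], [370.0, -148.0]]
  zmax 0.06082035677973208
scene glass 1304 [497.9 336.2] [79.4 84. ] 68.55 med z 60.0 corners [[4
[... 733 characters left out ...]
orners [[501.0, -276.0], [508.0, -302.0], [575.0, -285.0], [568.0, -259.0]]
side blk all 1172 [ 538.  -281.7] [90.5 71.9] 11.53 med z 30.0 corners [[486.0, -255.0], [501.0, -326.0], [590.0, -308.0], [575.0, -237.0]]
side cup 1231 [ 530.6 -477.7] [142.5  62.5] 69.73 med z 53.8 corners [[477.0, -534.0], [535.0, -555.0], [585.0, -422.0], [526.0, -400.0]]
  zmax 0.11107376379656642
side jar 429 [ 367.9 -186.6] [45.3 47.2] 44.64 med z 49.2 corners [[335.0, -186.0], [368.0, -219.0], [401.0, -188.0], [367.0, -154.0]]
  zmax 0.058434030332175424
side glass 631 [499.8 333.9] [77.2 90.2] 1.64 med z 63.7 corners [[460.0, 378.0], [463.0, 288.0], [540.0, 290.0], [537.0, 380.0]]
  zmax 0.09086018045804178
```

View pics/crop.png

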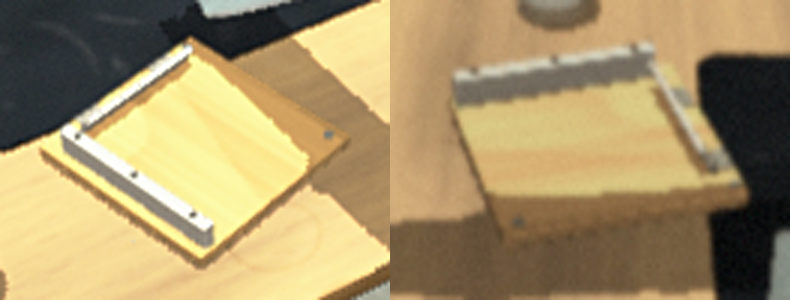

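The crop shows the side fence along the jig's +y side and the far end fence leaning inward. Depth puts the jig at about (537, 92) mm with a yaw of 17°, and the block at about (538, -281) mm with a yaw of about 13°.

Next I move over the jig, turn the tool and shut the fingers.

Request:
carry_out --deltas '[{"fingers":-1,"x":-0.6,"y":0.9,"rz":-7.1},{"fingers":-1,"x":-0.6,"y":0.9,"rz":-7.1},{"fingers":-1,"x":-0.6,"y":0.9,"rz":-7.1},{"fingers":-1,"x":-0.6,"y":0.9,"rz":-7.1},{"fingers":-1,"x":-0.6,"y":0.9,"rz":-7.1},{"fingers":-1,"x":-0.6,"y":0.9,"rz":-7.1},{"fingers":-1,"x":-0.6,"y":0.9,"rz":-7.1},{"fingers":-1,"x":-0.6,"y":0.9,"rz":-7.1},{"fingers":-1,"x":-0.6,"y":0.9,"rz":-7.1},{"fingers":-1,"x":-0.6,"y":0.9,"rz":-7.1}]'

```text
$.deltas[0]: bad value
```

Request:
carry_out --deltas '[{"fingers":-1,"rz":-2},{"fingers":-1},{"fingers":-1}]'

```text
$.deltas[0]: bad value
```

```bash
python3 - <<'E'
from h import *
s=state(); m,p,d=shot("wrist"); w=world(m,d); np.savez("wrist1.npz",p=p,d=d,w=w)
cv2.imwrite("pics/wrist1.png",p[:,:,::-1]); print(s["ee_pos"],s["ee_rot"],s["finger_gap"],m)
a=np.deg2rad(17.2);R=np.array([[np.cos(a),-np.sin(a)],[np.sin(a),np.cos(a)]])
q=w.copy(); q[...,:2]=(w[...,:2]-[.5883,.1869])@R
for n,W in(("wrist",w),("scene",np.load("scene0.npz")["w"]),("side",np.load("side0.npz")["w"])):
    q=(W[...,:2]-[.5883,.1869])@R*1000; z=W[...,2]*1000
    for y0 in(-40,-77,-115):
        k=(abs(q[...,1]-y0)<5)&(q[...,0]>-40)&(q[...,0]<40)&(z>15)&(z<60); x=q[...,0][k]; zz=z[k]
        o=[(b,round(float(np.percentile(zz[(x>=b)&(x<b+4)],90)),1)) for b in range(-32,32,4) if ((x>=b)&(x<b+4)).sum()>2]
        print(n,y0,o)
E
```

```text
[ 6.24533522e-01 -7.60907822e-05  2.30597694e-01] [[ 1.12249317e-04  9.99998955e-01 -1.44117830e-03]
 [ 9.99999983e-01 -1.12456381e-04 -1.43596676e-04]
 [-1.43758595e-04 -1.44116216e-03 -9.99998951e-01]] 0.08572636230312194 {'K': array([[395.89936118,   0.        , 317.02674793],
       [  0.        , 395.89936118, 240.81886448],
       [  0.        ,   0.        ,   1.        ]]), 'eye': array([0.62459588, 0.08343294, 0.37383452]), 'attitude': array([[ 9.99999336e-01,  2.67582686e-04, -1.12127641e-03],
       [-1.09340550e-04, -9.46284014e-01, -3.23336593e-01],
       [-1.14756522e-03,  3.23336501e-01, -9.46283356e-01]])}
wrist -40 [(-32, 20.6), (-28, 20.5), (-24, 20.5), (-20, 20.3), (-16, 20.5), (-12, 20.6), (-8, 44.6), (-4, 44.8), (0, 39.1), (4, 32.2), (8, 25.3), (12, 22.3), (16, 22.1), (20, 22.1), (24, 20.0)]
wrist -77 [(-32, 20.6), (-28, 20.8), (-24, 20.6), (-20, 20.4), (-16, 20.6), (-12, 20.5), (-8, 44.7), (-4, 44.8), (0, 39.0), (4, 31.9), (8, 24.8), (12, 20.6), (16, 20.5), (20, 20.7), (24, 20.1)]
wrist -115 [(-32, 20.2), (-28, 20.4), (-24, 20.7), (-20, 20.3), (-16, 20.7), (-12, 20.5), (-8, 44.6), (-4, 44.4), (0, 38.3), (4, 31.3), (8, 24.3), (12, 22.0), (16, 22.0), (20, 21.9), (24, 19.8)]
scene -40 [(-32, 19.0), (-28, 19.8), (-20, 19.6), (-16, 30.9), (-12, 45.5), (-8, 39.2), (-4, 34.3), (0, 19.0), (20, 19.3)]
scene -77 [(-32, 19.2), (-28, 19.8), (-20, 18.6), (-16, 23.3), (-12, 42.5), (-8, 41.3), (-4, 35.9), (0, 17.5), (16, 19.0)]
scene -115 [(-28, 19.0), (-24, 18.5), (-20, 17.8), (-16, 18.5), (-12, 42.1), (-8, 41.1), (-4, 21.0), (16, 21.0)]
side -40 [(-32, 19.0), (-20, 18.1), (-12, 18.1), (-8, 42.7), (16, 19.5)]
side -77 [(-32, 19.1), (-20, 17.8), (-16, 17.7), (-12, 34.3), (-8, 40.4), (-4, 18.8), (16, 18.8)]
side -115 [(-24, 19.1), (-12, 35.1), (-8, 42.9), (0, 17.8), (12, 19.4)]
```

View pics/wrist1.png

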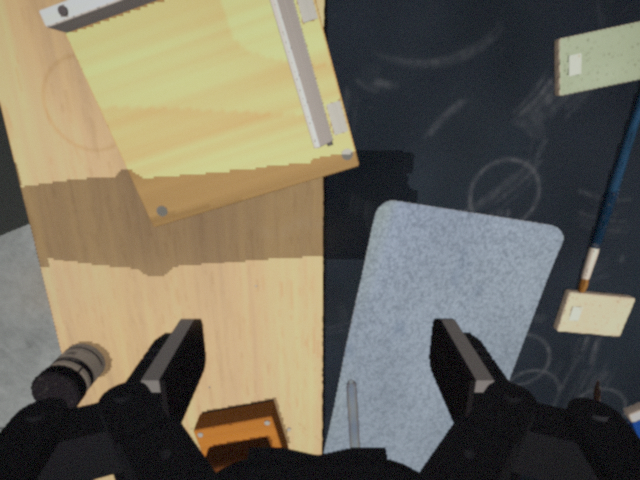

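The wrist view shows the leaning end fence at (300,70), the side fence at (100,10), the board's near-right corner at (355,160), the block at (240,430) and the jar at (70,370). The outer face slopes at about 0.55 rad. The call was refused because each row needs every key, so I'll resend it in full.

Request:
carry_out --deltas '[{"fingers":-1,"x":-0.6,"y":0.9,"z":0,"rx":0,"ry":0,"rz":-7.1},{"fingers":-1,"x":-0.6,"y":0.9,"z":0,"rx":0,"ry":0,"rz":-7.1},{"fingers":-1,"x":-0.6,"y":0.9,"z":0,"rx":0,"ry":0,"rz":-7.1},{"fingers":-1,"x":-0.6,"y":0.9,"z":0,"rx":0,"ry":0,"rz":-7.1},{"fingers":-1,"x":-0.6,"y":0.9,"z":0,"rx":0,"ry":0,"rz":-7.1},{"fingers":-1,"x":-0.6,"y":0.9,"z":0,"rx":0,"ry":0,"rz":-7.1},{"fingers":-1,"x":-0.6,"y":0.9,"z":0,"rx":0,"ry":0,"rz":-7.1},{"fingers":-1,"x":-0.6,"y":0.9,"z":0,"rx":0,"ry":0,"rz":-7.1},{"fingers":-1,"x":-0.6,"y":0.9,"z":0,"rx":0,"ry":0,"rz":-7.1},{"fingers":-1,"x":-0.6,"y":0.9,"z":0,"rx":0,"ry":0,"rz":-7.1}]'

```text
clock: 0.98
ee_pos: [0.5645, 0.0904, 0.2311]
ee_rot: [[0.948, 0.32, -0.001], [0.32, -0.948, -0.0], [-0.001, -0.0, -1.0]]
force: [0.1, -0.0, -0.1]
finger_gap: 0.0005
grip_force: 0.0
```

Request:
carry_out --deltas '[{"fingers":-1,"x":0,"y":0,"z":0,"rx":0,"ry":0,"rz":-2},{"fingers":-1,"x":0,"y":0,"z":0,"rx":0,"ry":0,"rz":0},{"fingers":-1,"x":0,"y":0,"z":0,"rx":0,"ry":0,"rz":0}]'

```text
clock: 1.23
ee_pos: [0.5649, 0.0899, 0.2312]
ee_rot: [[0.956, 0.294, -0.0], [0.294, -0.956, -0.0], [-0.0, 0.0, -1.0]]
force: [0.5, 0.3, 0.6]
finger_gap: -0.0001
grip_force: 0.0
```

```bash
python3 - <<'E'
from h import *
s=state(); m,p,d=shot("wrist"); w=world(m,d); np.savez("wrist2.npz",p=p,d=d,w=w)
cv2.imwrite("pics/wrist2.png",p[:,:,::-1]); print(s["ee_pos"],s["ee_rot"],s["finger_gap"],m["eye"])
# board/fences from both wrist pictures
for n in("wrist1","wrist2"):
    W=np.load(n+".npz")["w"]; z=W[...,2]*1000; a=np.deg2rad(17.2);R=np.array([[np.cos(a),-np.sin(a)],[np.sin(a),np.cos(a)]])
    q=(W[...,:2]-[.5883,.1869])@R*1000
    # near/far/right board edges per strip, in guess frame (nominal far 23, near -177, right -170)
    k=(z>14)&(z<24)
    def edge(ax,strips,f,lim):
        o=[]
        for c in strips:
            v=q[...,ax][k&(abs(q[...,1-ax]-c)<3)&(abs(q[...,ax]-lim)<25)]
            if len(v)>8: o.append((c,round(float(np.percentile(v,f)),1)))
        return o
    print(n,"far",edge(0,range(-150,0,15),99,23)); print("near",edge(0,range(-150,0,15),1,-177)); print("right",edge(1,range(-165,15,15),1,-170))
    kk=(z>38)&(z<52)
    o=[(c,np.round(np.percentile(q[...,1][kk&(abs(q[...,0]-c)<3)&(abs(q[...,1])<25)],[2,98]),1).tolist()) for c in range(-165,-15,15) if (kk&(abs(q[...,0]-c)<3)&(abs(q[...,1])<25)).sum()>5]; print("side fence y",o)
    o=[(c,np.round(np.percentile(q[...,0][kk&(abs(q[...,1]-c)<3)&(abs(q[...,0])<25)],[2,98]),1).tolist()) for c in range(-135,-10,15) if (kk&(abs(q[...,1]-c)<3)&(abs(q[...,0])<25)).sum()>5]; print("edge x",o)
E
```

```text
[0.56494115 0.08991328 0.23119119] [[ 9.55742286e-01  2.94205107e-01 -1.95997588e-04]
 [ 2.94205020e-01 -9.55742257e-01 -3.79066682e-04]
 [-2.98846531e-04  3.04626583e-04 -9.99999909e-01]] -6.097621399669448e-05 [0.64460755 0.1145103  0.37440503]
wrist1 far [(-150, 24.8), (-135, 25.1), (-120, 25.1), (-105, 25.1), (-90, 25.4), (-75, 25.5), (-60, 25.5), (-45, 25.5), (-30, 20.2)]
near [(-150, -173.5), (-135, -174.1), (-120, -173.4), (-105, -173.4), (-90, -173.3), (-75, -173.2), (-60, -173.3), (-45, -173.1), (-30, -173.3), (-15, -173.0)]
right [(-165, -167.1), (-150, -167.2), (-135, -166.9), (-120, -167.4), (-105, -167.5), (-90, -167.4), (-75, -167.6), (-60, -167.6), (-45, -167.9), (-30, -167.8), (-15, -168.0), (0, -167.7)]
side fence y [(-165, [2.3, 13.5]), (-150, [2.1, 13.9]), (-135, [1.9, 9.6]), (-120, [1.7, 5.2])]
edge x [(-135, [-7.9, 0.6]), (-120, [-7.9, 0.7]), (-105, [-7.8, 0.7]), (-90, [-7.6, 0.4]), (-75, [-7.5, 1.2]), (-60, [-7.6, 0.5]), (-45, [-7.5, 0.9]), (-30, [-7.5, 1.1])]
wrist2 far [(-150, 24.5), (-135, 24.5), (-120, 25.2), (-105, 25.3), (-90, 25.4), (-75, 25.4), (-60, 25.4), (-45, 25.4), (-30, 25.5), (-15, 25.5)]
near [(-150, -173.9), (-135, -173.6), (-120, -172.4), (-105, -166.6), (-60, -166.1), (-45, -173.8), (-30, -173.4), (-15, -173.7)]
right [(-165, -167.4), (-150, -167.4), (-135, -167.4), (-120, -167.2), (-105, -167.9), (-90, -168.1), (-75, -168.1), (-60, -167.8), (-45, -167.8), (-30, -168.3), (-15, -168.4), (0, -168.3)]
side fence y [(-165, [1.9, 13.2]), (-150, [1.6, 12.7]), (-135, [1.6, 12.8]), (-120, [1.5, 13.0]), (-105, [1.5, 12.6]), (-90, [1.4, 12.9]), (-75, [1.2, 12.4]), (-60, [1.1, 12.9]), (-45, [1.1, 12.2]), (-30, [1.0, 12.6])]
edge x [(-135, [-8.1, 0.4]), (-120, [-8.2, 0.5]), (-105, [-8.1, 0.5]), (-90, [-8.2, 0.5]), (-75, [-7.2, 0.5]), (-60, [-7.1, 0.6]), (-45, [-7.2, 0.6]), (-30, [-7.1, 0.7]), (-15, [-7.1, 1.0])]
```

View pics/wrist2.png

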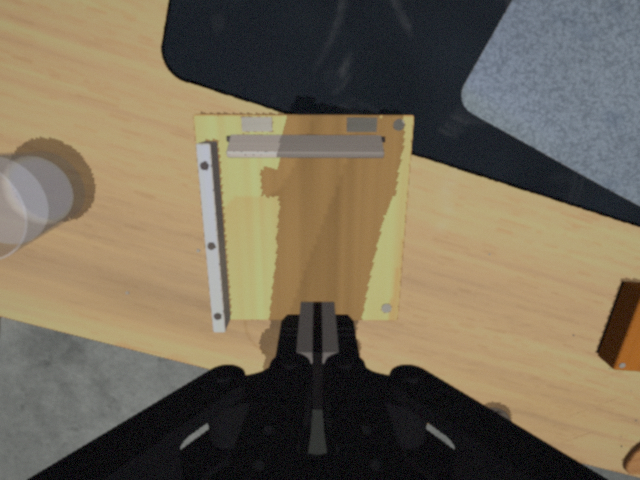

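The wrist view shows the jig square to the tool: leaning fence at (305,147), side fence at (210,240), board edges at x=197..413 px and the glass at (35,205). Measured against my guess, the corner is at about (590, 188) mm with a yaw of 17°. Next I lower the shut fingers behind the fence edge.

Request:
carry_out --deltas '[{"fingers":-1,"x":0.1,"y":0.3,"z":-3.5,"rx":0,"ry":0,"rz":0},{"fingers":-1,"x":0.1,"y":0.3,"z":-3.5,"rx":0,"ry":0,"rz":0},{"fingers":-1,"x":0.1,"y":0.3,"z":-3.5,"rx":0,"ry":0,"rz":0},{"fingers":-1,"x":0.1,"y":0.3,"z":-3.5,"rx":0,"ry":0,"rz":0},{"fingers":-1,"x":0,"y":0,"z":-3,"rx":0,"ry":0,"rz":0},{"fingers":-1,"x":0,"y":0,"z":-1.5,"rx":0,"ry":0,"rz":0},{"fingers":-1,"x":0,"y":0,"z":-1,"rx":0,"ry":0,"rz":0},{"fingers":-1,"x":0,"y":0,"z":-0.6,"rx":0,"ry":0,"rz":0},{"fingers":-1,"x":0,"y":0,"z":0,"rx":0,"ry":0,"rz":0}]'

```text
clock: 2.03
ee_pos: [0.5689, 0.1015, 0.0297]
ee_rot: [[0.956, 0.292, -0.001], [0.292, -0.956, -0.0], [-0.001, 0.0, -1.0]]
force: [-0.8, -0.0, -0.1]
finger_gap: 0.0
grip_force: 0.0
```

Request:
carry_out --deltas '[{"fingers":-1,"x":0.48,"y":0.15,"z":0,"rx":0,"ry":0,"rz":0},{"fingers":-1,"x":0.48,"y":0.15,"z":0,"rx":0,"ry":0,"rz":0},{"fingers":-1,"x":0.48,"y":0.15,"z":0,"rx":0,"ry":0,"rz":0},{"fingers":-1,"x":0.3,"y":0.09,"z":0.15,"rx":0,"ry":0,"rz":0},{"fingers":-1,"x":0.2,"y":0.06,"z":0.15,"rx":0,"ry":0,"rz":0},{"fingers":-1,"x":0.2,"y":0.06,"z":0.15,"rx":0,"ry":0,"rz":0}]'

```text
clock: 2.53
ee_pos: [0.591, 0.1087, 0.0354]
ee_rot: [[0.956, 0.292, 0.001], [0.292, -0.956, 0.0], [0.001, 0.0, -1.0]]
force: [-0.2, -0.3, -0.7]
finger_gap: -0.0005
grip_force: 0.0
```

Request:
carry_out --deltas '[{"fingers":-1,"x":0.2,"y":0.06,"z":0.12,"rx":0,"ry":0,"rz":0},{"fingers":-1,"x":0.2,"y":0.06,"z":0.12,"rx":0,"ry":0,"rz":0},{"fingers":-1,"x":0.2,"y":0.06,"z":0.08,"rx":0,"ry":0,"rz":0},{"fingers":-1,"x":0.2,"y":0.06,"z":0.08,"rx":0,"ry":0,"rz":0},{"fingers":-1,"x":0,"y":0,"z":0,"rx":0,"ry":0,"rz":0}]'

```text
clock: 2.95
ee_pos: [0.5988, 0.1111, 0.039]
ee_rot: [[0.956, 0.292, 0.0], [0.292, -0.956, 0.0], [0.0, 0.0, -1.0]]
force: [-1.0, -0.1, 1.3]
finger_gap: 0.0
grip_force: 0.8
```

Request:
carry_out --deltas '[{"fingers":-1,"x":0.2,"y":0.06,"z":0.04,"rx":0,"ry":0,"rz":0},{"fingers":-1,"x":0.2,"y":0.06,"z":0.02,"rx":0,"ry":0,"rz":0},{"fingers":-1,"x":0,"y":0,"z":0,"rx":0,"ry":0,"rz":0},{"fingers":-1,"x":0,"y":0,"z":0,"rx":0,"ry":0,"rz":0}]'

```text
clock: 3.28
ee_pos: [0.6024, 0.1122, 0.0393]
ee_rot: [[0.956, 0.292, -0.0], [0.292, -0.956, -0.0], [-0.0, 0.0, -1.0]]
force: [-1.6, -0.6, 1.0]
finger_gap: -0.0001
grip_force: 1.1
```

Request:
carry_out --deltas '[{"fingers":-1,"x":0.1,"y":0.03,"z":0,"rx":0,"ry":0,"rz":0},{"fingers":-1,"x":0.1,"y":0.03,"z":0,"rx":0,"ry":0,"rz":0},{"fingers":-1,"x":0,"y":0,"z":0,"rx":0,"ry":0,"rz":0},{"fingers":-1,"x":0,"y":0,"z":0,"rx":0,"ry":0,"rz":0}]'

```text
clock: 3.62
ee_pos: [0.6026, 0.1122, 0.0391]
ee_rot: [[0.956, 0.292, -0.004], [0.292, -0.956, -0.001], [-0.004, -0.0, -1.0]]
force: [-8.3, -1.7, 6.4]
finger_gap: -0.0001
grip_force: 4.2
```

The finger stopped against 8 N, so the fence is on its stop. That puts the corner at about (590.8, 188.7). I'll back off, rise, and go look at the block.

Request:
carry_out --deltas '[{"fingers":-1,"x":-0.7,"y":-0.2,"z":0,"rx":0,"ry":0,"rz":0},{"fingers":-1,"x":-1.2,"y":-0.4,"z":0,"rx":0,"ry":0,"rz":0},{"fingers":-1,"x":-1,"y":-0.3,"z":1,"rx":0,"ry":0,"rz":0},{"fingers":-1,"x":0,"y":0,"z":3.5,"rx":0,"ry":0,"rz":0},{"fingers":-1,"x":0,"y":0,"z":4,"rx":0,"ry":0,"rz":0},{"fingers":-1,"x":0,"y":0,"z":4,"rx":0,"ry":0,"rz":0},{"fingers":-1,"x":0,"y":0,"z":4,"rx":0,"ry":0,"rz":0},{"fingers":-1,"x":0,"y":0,"z":3,"rx":0,"ry":0,"rz":0}]'

```text
clock: 4.28
ee_pos: [0.5765, 0.1039, 0.2383]
ee_rot: [[0.956, 0.292, 0.005], [0.292, -0.956, 0.001], [0.005, 0.0, -1.0]]
force: [0.0, 0.3, 0.4]
finger_gap: -0.0
grip_force: 0.0
```

```bash
python3 - <<'E'
from h import *
m,p,d=shot("wrist"); W=world(m,d); a=np.deg2rad(17);R=np.array([[np.cos(a),-np.sin(a)],[np.sin(a),np.cos(a)]])
q=(W[...,:2]-[.5908,.1887])@R*1000; z=W[...,2]*1000
for y0 in(-30,-120):
    k=(abs(q[...,1]-y0)<5)&(abs(q[...,0])<30)&(z>30); print(y0,np.round(np.percentile(q[...,0][k],[2,50,98]),1),z[k].max())
kk=(z>38)&(z<52)
print([(c,np.round(np.percentile(q[...,1][kk&(abs(q[...,0]-c)<3)&(abs(q[...,1])<25)],[2,98]),1).tolist()) for c in range(-150,-15,30)])
E
```

```text
-30 [-28.  -26.9   4.3] 322.6261501540386
-120 [-29.4 -26.9   2.7] 322.4061932852367
[(-150, [0.4, 11.8]), (-120, [0.2, 11.6]), (-90, [-0.0, 11.2]), (-60, [-0.0, 11.4]), (-30, [0.0, 11.7])]
```

Request:
carry_out --deltas '[{"fingers":1,"x":-1.1,"y":-3.9,"z":0.2,"rx":0,"ry":0,"rz":-0.4},{"fingers":1,"x":-1.1,"y":-3.9,"z":0.2,"rx":0,"ry":0,"rz":-0.4},{"fingers":1,"x":-1.1,"y":-3.9,"z":0.2,"rx":0,"ry":0,"rz":-0.4},{"fingers":1,"x":-1.1,"y":-3.9,"z":0.2,"rx":0,"ry":0,"rz":-0.4},{"fingers":1,"x":-1.1,"y":-3.9,"z":0.2,"rx":0,"ry":0,"rz":-0.4},{"fingers":1,"x":-1.1,"y":-3.9,"z":0.2,"rx":0,"ry":0,"rz":-0.4},{"fingers":1,"x":-1.1,"y":-3.9,"z":0.2,"rx":0,"ry":0,"rz":-0.4},{"fingers":1,"x":-1.1,"y":-3.9,"z":0.2,"rx":0,"ry":0,"rz":-0.4},{"fingers":1,"x":-1.1,"y":-3.9,"z":0.2,"rx":0,"ry":0,"rz":-0.4},{"fingers":1,"x":-1.1,"y":-3.9,"z":0.2,"rx":0,"ry":0,"rz":-0.4}]'

```text
clock: 5.17
ee_pos: [0.4649, -0.2881, 0.2546]
ee_rot: [[0.974, 0.225, 0.002], [0.225, -0.974, -0.001], [0.002, 0.001, -1.0]]
force: [0.9, -0.1, 0.6]
finger_gap: 0.0856
grip_force: 0.0
```

Request:
carry_out --deltas '[{"fingers":1,"x":0,"y":0,"z":0,"rx":0,"ry":0,"rz":0},{"fingers":1,"x":0,"y":0,"z":0,"rx":0,"ry":0,"rz":0},{"fingers":1,"x":0,"y":0,"z":0,"rx":0,"ry":0,"rz":0}]'

```text
clock: 5.42
ee_pos: [0.4657, -0.286, 0.2542]
ee_rot: [[0.974, 0.224, 0.001], [0.224, -0.974, 0.0], [0.001, 0.0, -1.0]]
force: [-0.3, -1.1, 0.7]
finger_gap: 0.0852
grip_force: 0.0
```

```bash
python3 - <<'E'
from h import *
m,p,d=shot("wrist"); W=world(m,d)*1000; cv2.imwrite("pics/wrist3.png",p[:,:,::-1]); z=W[...,2]
near=(abs(W[...,0]-538)<75)&(abs(W[...,1]+281)<75)&(d>.2)
for lab,k in(("base",near&(z>24)&(z<36)),("bar",near&(z>58)&(z<70)),("all",near&(z>20)&(z<70))):
    n,l,st,_=cv2.connectedComponentsWithStats(k.astype(np.uint8)); i=1+np.argmax(st[1:,4])
    r=cv2.minAreaRect(W[...,:2][l==i].astype(np.float32)); print(lab,r,np.median(z[l==i]),st[i])
print(state()["ee_pos"],state()["ee_rot"])
E
```

```text
base ((539.1868286132812, -278.46044921875), (89.4820556640625, 70.23645782470703), 12.667032241821289) 30.499508401727493 [ 288   63   82  106 5680]
bar ((538.9684448242188, -278.5841064453125), (69.19254302978516, 23.84551239013672), 12.834010124206543) 64.22379167606962 [ 314   73   31   90 2632]
all ((539.1868286132812, -278.46044921875), (89.4820556640625, 70.23645782470703), 12.667032241821289) 31.028570237251973 [ 288   63   82  106 8312]
[ 0.46599442 -0.28511756  0.25411398] [[ 9.74080476e-01  2.26201311e-01  4.39008108e-04]
 [ 2.26201104e-01 -9.74080508e-01  4.74623137e-04]
 [ 5.34989617e-04 -3.63017013e-04 -9.99999791e-01]]
```

View pics/wrist3.png

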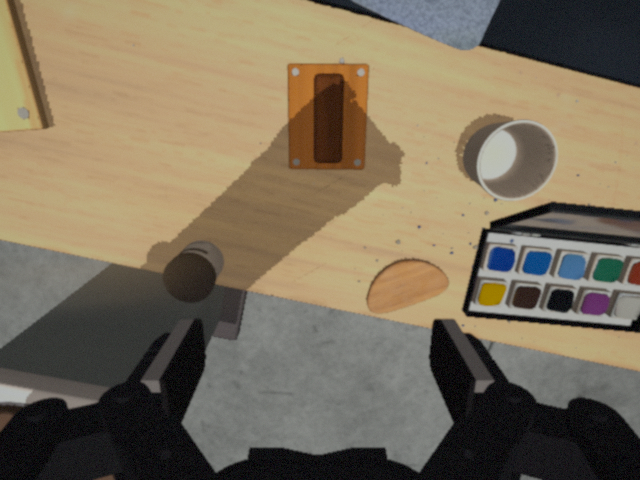

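The wrist view shows the block at (328,117) with its bar at (328,118), the cup at (515,160) and the jar at (195,270). The block measures 89.5 x 70.2 mm at (539, -278.5) with a yaw of 12.7°, which matches the given sizes. The tool yaw is 13.1°. Now the grasp.

Request:
carry_out --deltas '[{"fingers":1,"x":3.6,"y":0.3,"z":-1,"rx":0,"ry":0,"rz":0},{"fingers":1,"x":3.7,"y":0.36,"z":-1,"rx":0,"ry":0,"rz":0},{"fingers":1,"x":0,"y":0,"z":-4,"rx":0,"ry":0,"rz":0},{"fingers":1,"x":0,"y":0,"z":-4,"rx":0,"ry":0,"rz":0},{"fingers":1,"x":0,"y":0,"z":-4,"rx":0,"ry":0,"rz":0},{"fingers":1,"x":0,"y":0,"z":-3.5,"rx":0,"ry":0,"rz":0},{"fingers":1,"x":0,"y":0,"z":-2,"rx":0,"ry":0,"rz":0},{"fingers":1,"x":0,"y":0,"z":-1.3,"rx":0,"ry":0,"rz":0},{"fingers":1,"x":0,"y":0,"z":-1,"rx":0,"ry":0,"rz":0},{"fingers":1,"x":0,"y":0,"z":0,"rx":0,"ry":0,"rz":0}]'

```text
clock: 6.3
ee_pos: [0.538, -0.2774, 0.0344]
ee_rot: [[0.974, 0.227, -0.003], [0.227, -0.974, 0.002], [-0.002, -0.002, -1.0]]
force: [0.5, 1.1, 0.9]
finger_gap: 0.0854
grip_force: 0.0
```

Request:
carry_out --deltas '[{"fingers":1,"x":0,"y":0,"z":0,"rx":0,"ry":0,"rz":0},{"fingers":1,"x":0,"y":0,"z":0,"rx":0,"ry":0,"rz":0}]'

```text
clock: 6.47
ee_pos: [0.5394, -0.2795, 0.0375]
ee_rot: [[0.974, 0.226, 0.002], [0.226, -0.974, -0.001], [0.002, 0.001, -1.0]]
force: [0.0, -0.2, -0.2]
finger_gap: 0.0859
grip_force: 0.0
```

Request:
carry_out --deltas '[{"fingers":-1,"x":0,"y":0,"z":0,"rx":0,"ry":0,"rz":0},{"fingers":-1,"x":0,"y":0,"z":0,"rx":0,"ry":0,"rz":0},{"fingers":-1,"x":0,"y":0,"z":0,"rx":0,"ry":0,"rz":0},{"fingers":-1,"x":0,"y":0,"z":0,"rx":0,"ry":0,"rz":0},{"fingers":-1,"x":0,"y":0,"z":0,"rx":0,"ry":0,"rz":0},{"fingers":-1,"x":0,"y":0,"z":0,"rx":0,"ry":0,"rz":0},{"fingers":-1,"x":0,"y":0,"z":0,"rx":0,"ry":0,"rz":0},{"fingers":-1,"x":0,"y":0,"z":0,"rx":0,"ry":0,"rz":0}]' --force 60

```text
clock: 7.13
ee_pos: [0.5387, -0.2798, 0.0369]
ee_rot: [[0.974, 0.225, 0.001], [0.225, -0.974, -0.0], [0.001, 0.0, -1.0]]
force: [-0.3, 0.4, 5.9]
finger_gap: 0.0231
grip_force: 60.5
```

Gripped: 23 mm gap at 60 N. I'll lift, carry over the board and turn +4°.

Request:
carry_out --deltas '[{"fingers":-1,"x":0,"y":0,"z":1,"rx":0,"ry":0,"rz":0},{"fingers":-1,"x":0,"y":0,"z":2.5,"rx":0,"ry":0,"rz":0},{"fingers":-1,"x":0,"y":0,"z":3,"rx":0,"ry":0,"rz":0},{"fingers":-1,"x":0,"y":0,"z":3,"rx":0,"ry":0,"rz":0},{"fingers":-1,"x":0,"y":0,"z":2,"rx":0,"ry":0,"rz":0},{"fingers":-1,"x":0,"y":0,"z":0,"rx":0,"ry":0,"rz":0}]'

```text
clock: 7.63
ee_pos: [0.5404, -0.281, 0.1563]
ee_rot: [[0.974, 0.224, 0.006], [0.224, -0.974, -0.003], [0.006, 0.004, -1.0]]
force: [0.2, -1.3, -2.0]
finger_gap: 0.023
grip_force: 59.7
```

Request:
carry_out --deltas '[{"fingers":-1,"x":0,"y":2,"z":0,"rx":0,"ry":0,"rz":0.4},{"fingers":-1,"x":0,"y":3,"z":0,"rx":0,"ry":0,"rz":0.4},{"fingers":-1,"x":0.1,"y":3.5,"z":0,"rx":0,"ry":0,"rz":0.4},{"fingers":-1,"x":0.1,"y":3.5,"z":0,"rx":0,"ry":0,"rz":0.4},{"fingers":-1,"x":0.1,"y":3.5,"z":0,"rx":0,"ry":0,"rz":0.4},{"fingers":-1,"x":0.1,"y":3.5,"z":0,"rx":0,"ry":0,"rz":0.4},{"fingers":-1,"x":0.1,"y":3.5,"z":0,"rx":0,"ry":0,"rz":0.4},{"fingers":-1,"x":0.1,"y":3.5,"z":0,"rx":0,"ry":0,"rz":0.4},{"fingers":-1,"x":0,"y":3.5,"z":0,"rx":0,"ry":0,"rz":0.4},{"fingers":-1,"x":0,"y":3.5,"z":0,"rx":0,"ry":0,"rz":0.4}]'

```text
clock: 8.47
ee_pos: [0.5435, 0.052, 0.1508]
ee_rot: [[0.956, 0.293, -0.001], [0.293, -0.956, -0.0], [-0.001, -0.0, -1.0]]
force: [0.4, -0.5, -2.4]
finger_gap: 0.0228
grip_force: 59.5
```

Request:
carry_out --deltas '[{"fingers":-1,"x":0,"y":3,"z":0,"rx":0,"ry":0,"rz":0},{"fingers":-1,"x":0,"y":2.5,"z":0,"rx":0,"ry":0,"rz":0},{"fingers":-1,"x":0,"y":1.2,"z":0,"rx":0,"ry":0,"rz":0},{"fingers":-1,"x":0,"y":0,"z":0,"rx":0,"ry":0,"rz":0},{"fingers":-1,"x":0,"y":0,"z":0,"rx":0,"ry":0,"rz":0},{"fingers":-1,"x":0,"y":0,"z":0,"rx":0,"ry":0,"rz":0}]'

```text
clock: 8.97
ee_pos: [0.5443, 0.1154, 0.1512]
ee_rot: [[0.957, 0.29, -0.001], [0.29, -0.957, -0.001], [-0.001, 0.001, -1.0]]
force: [0.1, -1.2, -2.2]
finger_gap: 0.023
grip_force: 59.6
```

```bash
python3 - <<'E'
from h import *
s=state(); print(s["ee_pos"],s["ee_rot"],s["force"],s["moment"],s["finger_gap"])
m,p,d=shot("wrist"); m2,p2,d2=shot("side")
a=cv2.resize(p,(400,300)); b=cv2.resize(p2[130:250,260:420],(400,300),interpolation=cv2.INTER_CUBIC)
cv2.imwrite("pics/hold.png",cv2.hconcat([a,b])[:,:,::-1])
E
```

```text
[0.54428011 0.11538299 0.15115952] [[ 9.56882188e-01  2.90475775e-01 -5.49378922e-04]
 [ 2.90474903e-01 -9.56881748e-01 -1.28513682e-03]
 [-8.98991776e-04  1.07014374e-03 -9.99999023e-01]] [ 0.13449289 -1.16147811 -2.20156172] [-0.04161341 -0.01478955 -0.02248849] 0.022951441975649217
```

View pics/hold.png

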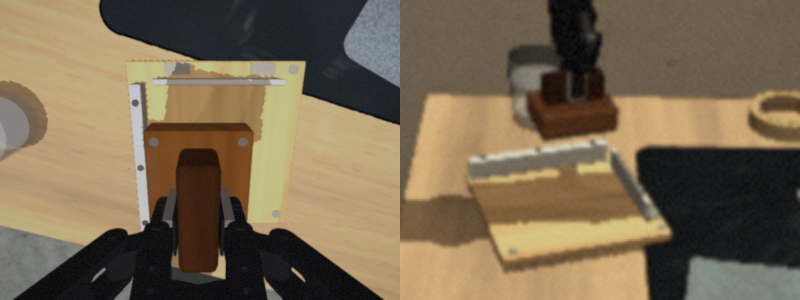

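The left half (wrist view) shows the end fence upright at (215,82), the side fence at (140,150), and the block held square. The right half (side view) shows the block level above the jig. Now I lower it.

Request:
carry_out --deltas '[{"fingers":-1,"x":0,"y":0.1,"z":-3,"rx":0,"ry":0,"rz":0},{"fingers":-1,"x":0,"y":0,"z":-3,"rx":0,"ry":0,"rz":0},{"fingers":-1,"x":0,"y":0,"z":-2,"rx":0,"ry":0,"rz":0},{"fingers":-1,"x":0,"y":0,"z":-0.6,"rx":0,"ry":0,"rz":0},{"fingers":-1,"x":0,"y":0,"z":-0.3,"rx":0,"ry":0,"rz":0},{"fingers":-1,"x":0,"y":0,"z":-0.2,"rx":0,"ry":0,"rz":0},{"fingers":-1,"x":0,"y":0,"z":0,"rx":0,"ry":0,"rz":0},{"fingers":-1,"x":0,"y":0,"z":0,"rx":0,"ry":0,"rz":0}]'

```text
clock: 9.73
ee_pos: [0.5453, 0.1184, 0.0616]
ee_rot: [[0.956, 0.292, 0.002], [0.292, -0.956, 0.001], [0.002, -0.0, -1.0]]
force: [-0.2, -0.1, -2.1]
finger_gap: 0.0226
grip_force: 59.5
```

Request:
carry_out --deltas '[{"fingers":-1,"x":0,"y":0,"z":-0.1,"rx":0,"ry":0,"rz":0},{"fingers":-1,"x":0,"y":0,"z":-0.1,"rx":0,"ry":0,"rz":0},{"fingers":-1,"x":0,"y":0,"z":0,"rx":0,"ry":0,"rz":0},{"fingers":-1,"x":0,"y":0,"z":0,"rx":0,"ry":0,"rz":0}]'

```text
clock: 10.07
ee_pos: [0.5445, 0.1185, 0.0586]
ee_rot: [[0.956, 0.292, 0.0], [0.292, -0.956, 0.0], [0.0, -0.0, -1.0]]
force: [0.4, -0.5, -2.0]
finger_gap: 0.0229
grip_force: 59.5
```

Request:
carry_out --deltas '[{"fingers":-1,"x":0,"y":0,"z":-0.1,"rx":0,"ry":0,"rz":0},{"fingers":-1,"x":0,"y":0,"z":-0.1,"rx":0,"ry":0,"rz":0},{"fingers":-1,"x":0,"y":0,"z":0,"rx":0,"ry":0,"rz":0},{"fingers":-1,"x":0,"y":0,"z":0,"rx":0,"ry":0,"rz":0}]'

```text
clock: 10.4
ee_pos: [0.5444, 0.1184, 0.0563]
ee_rot: [[0.956, 0.292, -0.0], [0.292, -0.956, -0.0], [-0.0, 0.0, -1.0]]
force: [0.2, -0.2, -2.0]
finger_gap: 0.023
grip_force: 59.5
```

Request:
carry_out --deltas '[{"fingers":-1,"x":0,"y":0,"z":-0.05,"rx":0,"ry":0,"rz":0},{"fingers":-1,"x":0,"y":0,"z":0,"rx":0,"ry":0,"rz":0},{"fingers":-1,"x":0,"y":0,"z":0,"rx":0,"ry":0,"rz":0}]'

```text
clock: 10.65
ee_pos: [0.5444, 0.1183, 0.0559]
ee_rot: [[0.956, 0.292, -0.0], [0.292, -0.956, -0.0], [-0.0, 0.0, -1.0]]
force: [0.2, -1.0, -2.2]
finger_gap: 0.0236
grip_force: 59.7
```

Request:
carry_out --deltas '[{"fingers":-1,"x":0,"y":0,"z":-0.05,"rx":0,"ry":0,"rz":0},{"fingers":-1,"x":0,"y":0,"z":0,"rx":0,"ry":0,"rz":0},{"fingers":-1,"x":0,"y":0,"z":0,"rx":0,"ry":0,"rz":0}]'

```text
clock: 10.9
ee_pos: [0.5445, 0.1183, 0.0558]
ee_rot: [[0.956, 0.292, 0.0], [0.292, -0.956, 0.0], [0.0, -0.0, -1.0]]
force: [-2.8, -1.0, 4.3]
finger_gap: 0.023
grip_force: 60.5
```

Request:
carry_out --deltas '[{"fingers":-1,"x":0,"y":0,"z":-0.05,"rx":0,"ry":0,"rz":0},{"fingers":-1,"x":0,"y":0,"z":0,"rx":0,"ry":0,"rz":0},{"fingers":-1,"x":0,"y":0,"z":0,"rx":0,"ry":0,"rz":0}]'

```text
clock: 11.15
ee_pos: [0.5444, 0.1184, 0.0558]
ee_rot: [[0.956, 0.292, 0.0], [0.292, -0.956, 0.0], [0.0, -0.0, -1.0]]
force: [-4.2, -1.7, 12.8]
finger_gap: 0.0232
grip_force: 61.7
```

Board contact is at z=0.0558. I'll unload most of the downforce and slide diagonally towards the corner.

Request:
carry_out --deltas '[{"fingers":-1,"x":0,"y":0,"z":0.08,"rx":0,"ry":0,"rz":0},{"fingers":-1,"x":0.19,"y":0.34,"z":0,"rx":0,"ry":0,"rz":0},{"fingers":-1,"x":0.19,"y":0.34,"z":0,"rx":0,"ry":0,"rz":0},{"fingers":-1,"x":0.19,"y":0.34,"z":0,"rx":0,"ry":0,"rz":0},{"fingers":-1,"x":0.19,"y":0.34,"z":0,"rx":0,"ry":0,"rz":0},{"fingers":-1,"x":0.19,"y":0.34,"z":0,"rx":0,"ry":0,"rz":0},{"fingers":-1,"x":0.19,"y":0.34,"z":0,"rx":0,"ry":0,"rz":0},{"fingers":-1,"x":0,"y":0,"z":0,"rx":0,"ry":0,"rz":0},{"fingers":-1,"x":0,"y":0,"z":0,"rx":0,"ry":0,"rz":0}]'

```text
clock: 11.9
ee_pos: [0.5566, 0.1398, 0.0558]
ee_rot: [[0.956, 0.293, 0.001], [0.293, -0.956, 0.001], [0.001, -0.0, -1.0]]
force: [1.0, 2.1, 1.8]
finger_gap: 0.0226
grip_force: 60.2
```

Request:
carry_out --deltas '[{"fingers":-1,"x":0.066,"y":0.126,"z":0,"rx":0,"ry":0,"rz":0},{"fingers":-1,"x":0.066,"y":0.126,"z":0,"rx":0,"ry":0,"rz":0},{"fingers":-1,"x":0,"y":0,"z":0,"rx":0,"ry":0,"rz":0},{"fingers":-1,"x":0,"y":0,"z":0,"rx":0,"ry":0,"rz":0}]'

```text
clock: 12.23
ee_pos: [0.5571, 0.1407, 0.0558]
ee_rot: [[0.956, 0.292, -0.0], [0.292, -0.956, -0.001], [-0.0, 0.0, -1.0]]
force: [-1.8, -3.0, 6.2]
finger_gap: 0.0228
grip_force: 60.7
```

Request:
carry_out --deltas '[{"fingers":-1,"x":0.066,"y":0.126,"z":0,"rx":0,"ry":0,"rz":0},{"fingers":-1,"x":0,"y":0,"z":0,"rx":0,"ry":0,"rz":0},{"fingers":-1,"x":0,"y":0,"z":0,"rx":0,"ry":0,"rz":0}]'

```text
clock: 12.48
ee_pos: [0.5575, 0.1416, 0.0559]
ee_rot: [[0.957, 0.291, -0.001], [0.291, -0.957, -0.001], [-0.001, 0.001, -1.0]]
force: [-3.4, -4.2, 6.7]
finger_gap: 0.0229
grip_force: 60.9
```

Request:
carry_out --deltas '[{"fingers":-1,"x":0.066,"y":0.126,"z":0.03,"rx":0,"ry":0,"rz":0},{"fingers":-1,"x":0,"y":0,"z":0,"rx":0,"ry":0,"rz":0},{"fingers":-1,"x":0,"y":0,"z":0,"rx":0,"ry":0,"rz":0}]'

```text
clock: 12.73
ee_pos: [0.5575, 0.1419, 0.0559]
ee_rot: [[0.957, 0.291, -0.002], [0.291, -0.957, -0.002], [-0.003, 0.001, -1.0]]
force: [-4.3, -6.3, 6.6]
finger_gap: 0.0231
grip_force: 61.0
```

Request:
carry_out --deltas '[{"fingers":-1,"x":0.066,"y":0.126,"z":0,"rx":0,"ry":0,"rz":0},{"fingers":-1,"x":0,"y":0,"z":0,"rx":0,"ry":0,"rz":0},{"fingers":-1,"x":0,"y":0,"z":0,"rx":0,"ry":0,"rz":0}]'

```text
clock: 12.98
ee_pos: [0.5575, 0.142, 0.0559]
ee_rot: [[0.957, 0.29, -0.003], [0.29, -0.957, -0.003], [-0.004, 0.002, -1.0]]
force: [-7.2, -10.2, 11.1]
finger_gap: 0.0231
grip_force: 61.5
```

The block has stopped at the home position. I'll reduce the downforce and press harder on both fences.

Request:
carry_out --deltas '[{"fingers":-1,"x":0.066,"y":0.126,"z":0.06,"rx":0,"ry":0,"rz":0},{"fingers":-1,"x":0.066,"y":0.126,"z":0,"rx":0,"ry":0,"rz":0},{"fingers":-1,"x":0,"y":0,"z":0,"rx":0,"ry":0,"rz":0},{"fingers":-1,"x":0,"y":0,"z":0,"rx":0,"ry":0,"rz":0}]'

```text
clock: 13.32
ee_pos: [0.5576, 0.1423, 0.0561]
ee_rot: [[0.957, 0.289, -0.006], [0.289, -0.957, -0.006], [-0.007, 0.004, -1.0]]
force: [-9.7, -15.9, 12.8]
finger_gap: 0.0227
grip_force: 61.8
```

Request:
carry_out --deltas '[{"fingers":-1,"x":0.03,"y":0.06,"z":0.04,"rx":0,"ry":0,"rz":0},{"fingers":-1,"x":0,"y":0,"z":0,"rx":0,"ry":0,"rz":0},{"fingers":-1,"x":0,"y":0,"z":0,"rx":0,"ry":0,"rz":0},{"fingers":-1,"x":0,"y":0,"z":0,"rx":0,"ry":0,"rz":0}]'

```text
clock: 13.65
ee_pos: [0.5576, 0.1424, 0.0561]
ee_rot: [[0.958, 0.288, -0.007], [0.288, -0.958, -0.006], [-0.008, 0.004, -1.0]]
force: [-11.0, -17.1, 10.0]
finger_gap: 0.0232
grip_force: 61.5
```

Request:
carry_out --deltas '[{"fingers":-1,"x":0,"y":0,"z":0.06,"rx":0,"ry":0,"rz":0},{"fingers":-1,"x":0.06,"y":0.12,"z":0,"rx":0,"ry":0,"rz":0},{"fingers":-1,"x":0,"y":0,"z":0,"rx":0,"ry":0,"rz":0},{"fingers":-1,"x":0,"y":0,"z":0,"rx":0,"ry":0,"rz":0},{"fingers":-1,"x":0,"y":0,"z":0,"rx":0,"ry":0,"rz":0}]'

```text
clock: 14.07
ee_pos: [0.5576, 0.1424, 0.0563]
ee_rot: [[0.958, 0.288, -0.008], [0.288, -0.958, -0.008], [-0.01, 0.005, -1.0]]
force: [-10.9, -18.2, 7.7]
finger_gap: 0.0232
grip_force: 61.3
```

```bash
python3 - <<'E'
from h import *
s=state(); a=np.deg2rad(17);R=np.array([[np.cos(a),-np.sin(a)],[np.sin(a),np.cos(a)]])
print("F jig",s["force"][:2]@R,s["force"][2],"pos",(s["ee_pos"][:2]-[.5908,.1887])@R*1000,s["ee_pos"][2],s["moment"])
m,p,d=shot("wrist"); m2,p2,d2=shot("scene")
a=cv2.resize(p,(400,300)); b=cv2.resize(p2[205:325,185:345],(400,300),interpolation=cv2.INTER_CUBIC)
cv2.imwrite("pics/home.png",cv2.hconcat([a,b])[:,:,::-1])
E
```

```text
F jig [-15.7474552  -14.26936648] 7.729779514328593 pos [-45.26615248 -34.54850628] 0.056266615901993625 [-4.19100941  1.89019853  0.01069751]
```

View pics/home.png

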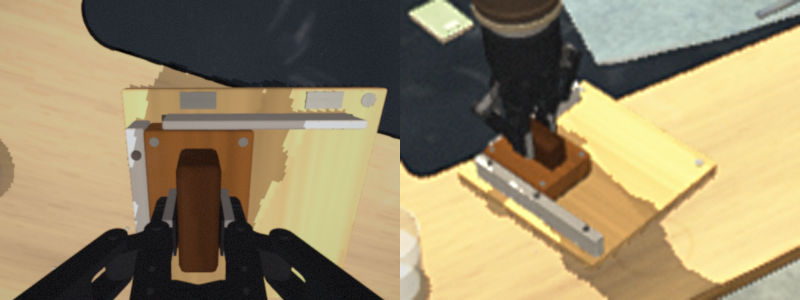

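The views show the block against the end fence at (205,125) and the side fence at (138,190), square in the corner. The end fence is upright. The tool pushes with about 15 N towards each fence and bears down with about 8 N. The position matches home, so I'm handing in.

```bash
python3 -c "
from rig import *
print(sign_off())"
```

```text
the job is handed in; nothing more can be done
None
```

The job is handed in, with no verdict returned: the end fence is upright and the block, still gripped, is pressed square into the corner with about 15 N towards each fence; the arm stayed clear of the jar, cup and glass.

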